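Put the camera kit back in its places

ROBOT

A 7-joint arm with a two-finger parallel gripper is mounted at the origin on the work surface. World frame = base frame: x ahead of the robot, y to its left, z up, the work surface at z = 0. Lengths are in m, angles in rad, forces in N, time in s.
With the tool pointing down it reaches from about 0.4 to 0.9 m from the base axis. Payload 5.5 kg.
Tool frame: the origin (TCP) lies midway between the tips of the shut fingers; the grasp point (between the pads) lies 19 mm behind it; z points along the fingers, y is the line along which they close (so a half turn about z gives the same grasp; the last joint's range is limited). The gripper opens to 92 mm and grips with 3 to 60 N. Pads are 19 mm wide; open, the fingers measure 130 mm over their backs; the gripper's body (75 mm by 190 mm) begins 47 mm behind the grasp point.
Start: joints at [-0.985, 0.501, -0.427, 1.55, 0.221, 1.138, -0.21], TCP at [0.206, 0.616, 0.227] pointing down, gripper open.
Joint ranges: [-2.88, 2.88], [-0.31, 2.03], [-1.54, 1.56], [0.2, 2.42], [-1.41, 4.55], [0.19, 2.02], [-2.57, 2.57]. Speed limits (rad/s): [2.57, 2.57, 3.14, 3.14, 3.14, 3.14, 3.14].

INTERFACE

Orientations are given as a 3x3 rotation matrix whose columns are the frame's x, y, z axes.
In Python, from cell import readout, read_camera, get_calibration, hand_in, boxes_of, cut_out, mark_of gives the robot as it stands. The module is installed in compiled form; this text tells all that it offers.
- The arm moves only by the tool send_rows, never from a script. Its argument "rows" is a list of rows, each an object with "grip": the closure in counts, from 0 (fully open) to 255 (shut); "offset": the shift along the tool's x, y, z in mm, a list of three; "turn": the turn about the tool's z in degrees. A call has exactly 8 rows; each row is the pose to reach, as a shift and turn from the pose commanded when the call began, along the tool's axes at that moment; what a row does not reach only later rows make up. A row lasts 1/10 s, in which the tool goes at most 50 mm and 8.59 degrees, less where a joint would pass 70% of its speed; a pose out of reach is approached as far as the arm can. A call with a gripper value outside its range is refused whole. The fingers move at their own pace and stop on an object; "force" is the grip in N (left out, the last holds). Time passes only in rows, so rows that repeat a pose let the fingers close, or fill a call up. It gives the time, the measured TCP pose, the force, the opening and the grip force at its end, in the units of the state.
- readout.get_obs(): the state, without advancing time (a new reading comes with each control period).
- read_camera(name): name is "scene" or "top" or "wrist"; returns the picture (384x512x3 uint8, red, green, blue); there is no depth.
- get_calibration(name): a dict with "mtx" (3x3 intrinsics, pixels), "origin" and "rotation" of the camera in the world. Camera axes: x right, y up, looking along -z (the intrinsics and any distortion apply to the point x, -y, -z); pixel columns grow to the right and rows downward; lengths in m; the calibration is good to about 2 mm. A picture is of the moment at which its call begins: read the wrist's pose just before it. get_calibration takes no time and is no camera call; for the wrist camera it gives the pose at the moment of the call.
- hand_in(): hands the job in; it is judged then, once.
Trained networks look in the newest picture that a camera, given by its name, has taken for a name from the list of things; names that differ only in an ending like _2 or _b are one class to them, and where a whole thing is asked for, a point or a joint stands for the part that bears it (a point fixed in the world has none). Each returns a list of dicts, best first, with "confidence" (0 to 1); they miss things now and then, are a little off and sometimes report something else, mostly with a low value. They report only what shows in the picture. A call takes as long as a camera call. They do not tell look-alikes from the thing itself.
- boxes_of(camera, target): "bbox" ([centre column, centre row, width, height] in pixels, round what is visible of it).
- cut_out(camera, target): "pixels" (384x512 bool, what is visible of it) and "bbox" ([centre column, centre row, width, height] in pixels, round what is visible of it).
- mark_of(camera, target): "centre" ([row, column] in pixels: a listed point, or the origin of a listed thing).
The state is a dict: "time_s": time; "joint_pos": joint angles; "qd": joint speeds; "tau": joint torques, N m; "position": TCP position; "tool_rot": TCP orientation; "ft_force": force on the tool from outside, world axes, zero at the start; "moment": the same for the moment, N m; "grip_width": finger opening in m; "grasp_force": force on a finger pad.
Only numpy, scipy, OpenCV 4.12 (cv2) and the standard library are available. Lean on these libraries where they do the work, as an engineer would, in place of code of your own. Each camera call takes 0.05 s, during which the arm holds its last target. There are 200 camera calls.

TASK

Put the camera kit on the glass shelf back in its places, all of it upright: the black macro lens in the blue felted aluminium stand, the white lens mug in the middle of the cork coaster with its grey lid seated on it, the battery standing in the clear battery box and squared up with it, and the stainless tripod foot in the well of the dark wooden stand. Set each thing down without dropping it or knocking it over, and do not shove aside the other gear that stands around.

Things in the scene. Friction and masses are not known exactly. Their poses are not given: they have to be found in the camera images.
- lens_center (a point): Matte black macro lens standing on its steel mount, thin green ring near the top, purple glass on top. Barrel 62 mm across (the lowest 10 mm is 54 mm across), 70 mm tall, about 0.35 kg. This point: its centre, 35 mm above its underside; z up along its axis. Grip it above the centre, so that the hand stays clear of its top. All lies on the glass shelf, whose top is 30 mm above the work surface (z = 0.030).
- mug_center (a point): White ceramic mug shaped like a lens, standing mouth up, no handle. 62 mm across outside (56 mm at the foot), 54 mm bore, 70 mm tall, about 0.22 kg. This point: its centre, 35 mm above its underside; its rim is 35 mm higher; z up along its axis. Grip it above the centre, so that the hand stays clear of its rim.
- lid_center (a point): Lid of the mug, lying plug down: grey disc 62 mm across, 6 mm thick; below it a white plug, 47 tapering to 41 mm, 6 mm deep, which drops into the mug so that the disc rests on the rim; on top a black grip bar 50 x 14 mm, 14 mm tall. 26 mm tall in all, 35 g. This point: on the axis, 13 mm above the plug's underside; x along the bar, z up. Seated, it is 7 mm above the mug's rim.
- battery_center (a point): Camera battery standing on end: dark grey block with an orange band, 38 mm (x) by 21 mm (y) by 62 mm tall, about 80 g. This point: its centre, 31 mm above its underside; x along the 38 mm side, z up. Grip it in its upper half to keep the fingers above the rim of its box.
- foot_center (a point): Stainless tripod leg foot standing on its black rubber sole: sole 34 mm across, 22 mm neck from 17 to 48 mm above the sole, thin brass stud (10 mm) on top, 66 mm tall, about 0.1 kg. This point: half-way up, 33 mm above its sole; z up along its axis.
- lens_stand: Lens stand: round aluminium dish, 94 mm outside, 82 mm inside, lined with blue felt; floor 4 mm and rim 13 mm above its underside. Fixed to the shelf. Origin: centre of its underside, z up. Other gear on the shelf keeps at least 45 mm away from the centre of every thing and place listed here.
- coaster: Round cork coaster, 94 mm across, 5 mm thick, fixed to the shelf. Origin: centre of its underside, z up.
- battery_box: Clear plastic battery box without its lid, yellow floor pad. Outside 62 mm (x) by 46 mm (y) by 18 mm tall; inside 56 by 40 mm; floor 4 mm above its underside. One battery stands in it on end, its 38 mm side along the box's long side (x). Fixed to the shelf. Origin: centre of its underside, x along the long side, z up.
- foot_stand: Stand for the tripod foot: round dark wooden block, 74 mm across, 14 mm tall, with a round well 54 mm across lined with green felt; floor of the well 6 mm above its underside. Fixed to the shelf. Origin: centre of its underside, z up.
Mind the look-alikes: they are no part of the job. What is shaped like the part that bears foot_center but green or pink is not meant.

How it is judged:
By the outcome, as a careful person would: the job done as asked, in the order asked, and still so for the second after the job is handed in, with the robot touching nothing.
It also fails if it takes over 141 s, if anything falls off the work surface, if the arm or the gripper's body presses on something with over 40 N, if the wrist force passes 120 N, or if a joint passes its speed limit or range.

## Working session

There is one attempt and no reset: what is moved stays moved. The work goes in short steps, Python scripts to look and compute and a tool call to move; the robot and the scene stay as the last step left them, time stands still between calls to the robot, and variables do not carry over. Pictures are saved under pics/ and viewed, at most 19 in all, crops included, and the job is handed in when it is done.

Besides the shell and the picture viewer there is one more tool, called as name(argument=value, ...) on one line, values as JSON. send_rows: Moves the arm, as the interface text tells. Its arguments: {"type":"object","properties":{"rows":{"type":"array","items":{"type":"object","properties":{"grip":{"type":"number"},"offset":{"type":"array","items":{"type":"number"}},"turn":{"type":"number"}}}},"force":{"type":"number"}},"required":["rows"]}

```bash
mkdir -p pics; cat > h.py <<'E'
import numpy as np, cv2
from cell import *
N=["lens_center","mug_center","lid_center","battery_center","foot_center","lens_stand","coaster","battery_box","foot_stand"]
def ray(cam,row,col,z,cal=None):
    c=cal or get_calibration(cam); m=np.array(c["mtx"])
    d=np.linalg.inv(m)@[col,row,1]; d=np.array(c["rotation"])@[d[0],-d[1],-d[2]]
    o=np.array(c["origin"]); return o+d*(z-o[2])/d[2]
def proj(cam,p,cal=None):
    c=cal or get_calibration(cam); q=np.array(c["rotation"]).T@(np.array(p)-c["origin"])
    u=np.array(c["mtx"])@[q[0],-q[1],-q[2]]; return u[:2]/u[2]
Z=dict(zip(N,[.065,.065,.043,.061,.063,.03,.03,.03,.03]))
E
python3 - <<'E'
from h import *
for c in ["scene","top"]:
    im=read_camera(c); cv2.imwrite(f"pics/{c}0.png",cv2.resize(im[:,:,::-1],(800,600)))
    k=get_calibration(c); print(c,k)
    for n in N:
        print(n,[(round(d["confidence"],2),np.round(d["centre"]).tolist(),np.round(ray(c,*d["centre"],Z[n]),3)[:2].tolist()) for d in mark_of(c,n)][:5])
o=readout.get_obs();print(o["tool_rot"],o["time_s"],o["grip_width"])
E
```

```text
scene {'mtx': array([[468.4264431 ,   0.        , 259.50621349],
       [  0.        , 468.4264431 , 197.58769387],
       [  0.        ,   0.        ,   1.        ]]), 'origin': array([ 1.25700389, -0.7864096 ,  0.76314526]), 'rotation': array([[ 0.70162517, -0.39004031,  0.59631425],
       [ 0.71252917,  0.37826231, -0.59094823],
       [ 0.00493042,  0.83951544,  0.54331346]])}
lens_center [(0.81, [169.0, 294.0], [0.451, 0.161])]
mug_center [(0.71, [182.0, 364.0], [0.641, 0.248])]
lid_center [(0.43, [160.0, 331.0], [0.469, 0.32])]
battery_center [(0.82, [191.0, 255.0], [0.453, -0.006])]
foot_center [(0.57, [208.0, 168.0], [0.356, -0.237]), (0.55, [237.0, 167.0], [0.456, -0.309]), (0.49, [232.0, 124.0], [0.368, -0.375])]
lens_stand [(0.61, [275.0, 238.0], [0.649, -0.254])]
coaster [(0.89, [212.0, 323.0], [0.628, 0.085])]
battery_box [(0.62, [216.0, 214.0], [0.432, -0.143])]
foot_stand [(0.77, [241.0, 279.0], [0.629, -0.096])]
top {'mtx': array([[393.80391524,   0.        , 255.32915027],
       [  0.        , 393.80391524, 195.66452247],
       [  0.        ,   0.        ,   1.   
[... 256 characters left out ...]
], [0.453, 0.162])]
mug_center [(0.64, [133.0, 140.0], [0.628, 0.251])]
lid_center [(0.79, [204.0, 108.0], [0.457, 0.325])]
battery_center [(0.78, [203.0, 245.0], [0.458, -0.005])]
foot_center [(0.61, [263.0, 386.0], [0.318, -0.339]), (0.56, [266.0, 325.0], [0.311, -0.195]), (0.52, [206.0, 370.0], [0.454, -0.309])]
lens_stand [(0.65, [139.0, 337.0], [0.633, -0.243])]
coaster [(0.71, [136.0, 212.0], [0.636, 0.08])]
battery_box [(0.69, [209.0, 306.0], [0.45, -0.159])]
foot_stand [(0.79, [136.0, 280.0], [0.64, -0.094])]
[[-9.48363767e-01  3.17184749e-01 -2.39844223e-05]
 [ 3.17184747e-01  9.48363766e-01  5.85926256e-05]
 [ 4.13306443e-05  4.79596302e-05 -9.99999998e-01]] 1.0 0.09162191002760414
```

View pics/scene0.png

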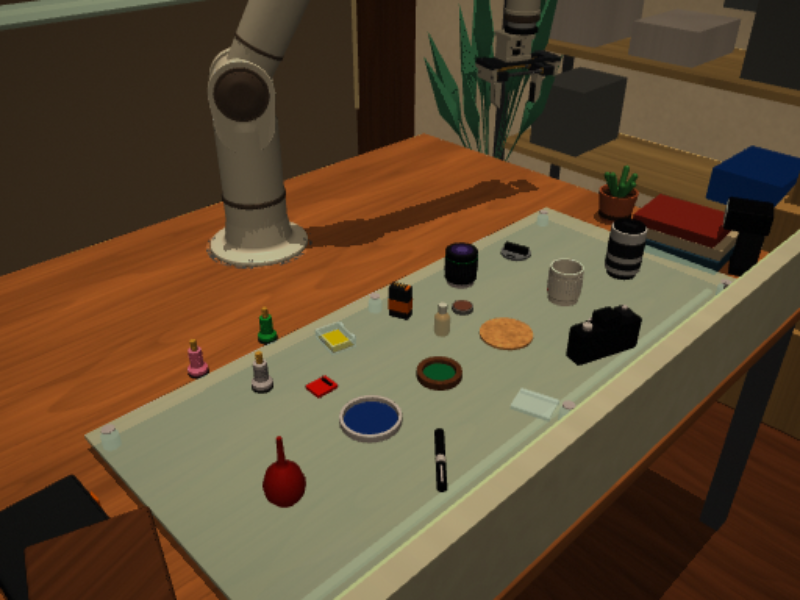

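View pics/top0.png

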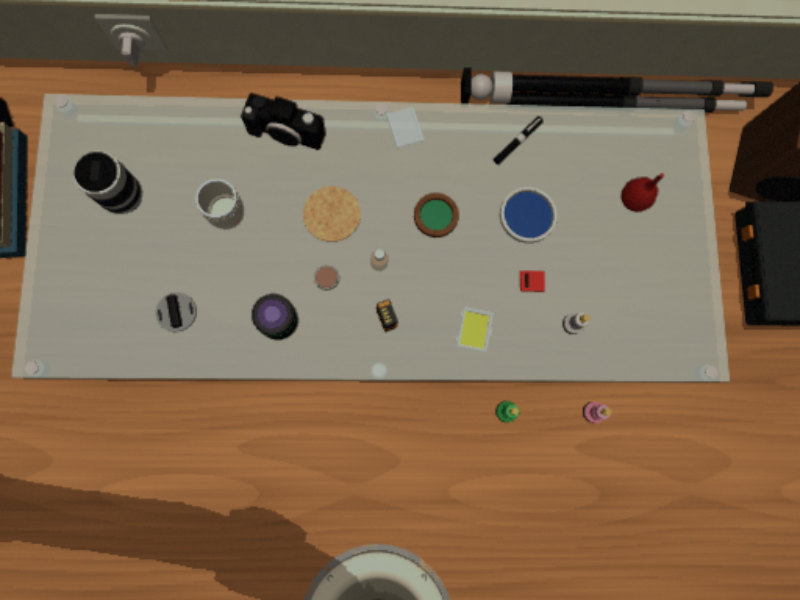

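Stainless foot: the candidates in the scene view (full-resolution col,row) are (168,208), which is green, (124,232), which is pink, and (167,237), which is steel and stands on the shelf. The steel one fits, and I'll confirm it by crop. All other parts match the network marks. Moving above the lens first.

send_rows(rows=[{"grip":0,"offset":[-377,-352,0],"turn":-18.5},{"grip":0,"offset":[-377,-352,0],"turn":-18.5},{"grip":0,"offset":[-377,-352,0],"turn":-18.5},{"grip":0,"offset":[-377,-352,0],"turn":-18.5},{"grip":0,"offset":[-377,-352,0],"turn":-18.5},{"grip":0,"offset":[-377,-352,0],"turn":-18.5},{"grip":0,"offset":[-377,-352,0],"turn":-18.5},{"grip":0,"offset":[-377,-352,0],"turn":-18.5}])

```text
time_s: 1.8
position: [0.3976, 0.263, 0.2272]
tool_rot: [[-1.0, -0.0, 0.001], [-0.0, 1.0, 0.001], [-0.001, 0.001, -1.0]]
ft_force: [1.5, 0.5, -0.0]
grip_width: 0.0916
grasp_force: 0.0
```

```bash
python3 - <<'E'
from h import *
im=read_camera("scene"); cv2.imwrite("pics/foot.png",cv2.resize(im[190:260,95:195,::-1],(800,560),interpolation=cv2.INTER_CUBIC))
o=readout.get_obs();print(o["position"],o["tool_rot"].round(3) if hasattr(o["tool_rot"],"round") else o["tool_rot"],o["time_s"],o["joint_pos"])
E
```

```text
[0.40232451 0.25393913 0.22665808] [[-1.     0.01   0.002]
 [ 0.01   1.    -0.005]
 [-0.002 -0.005 -1.   ]] 1.85 [-0.29362369  0.17640727 -0.36566319  1.97514174  0.08097735  1.00437722
  0.8632333 ]
```

View pics/foot.png

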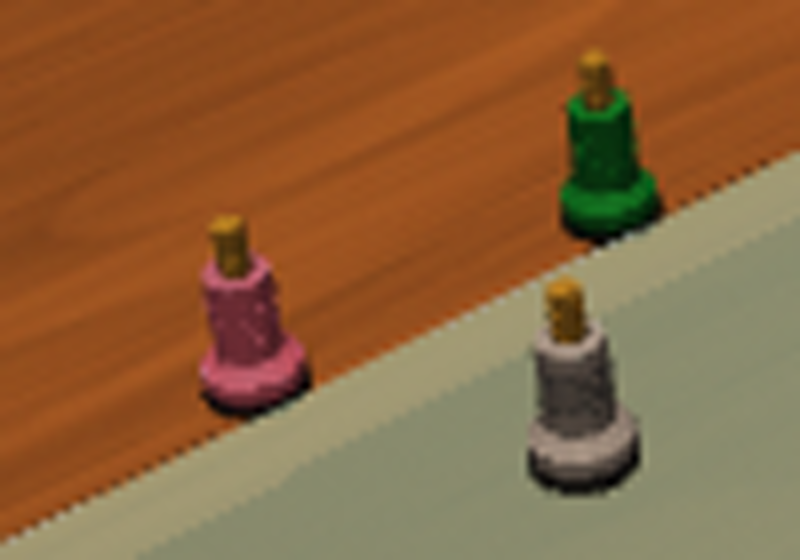

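The crop shows pink at the left, green at top right, and the stainless foot at lower right (crop 570,400), standing on the glass. That last one is the part I want.

send_rows(rows=[{"grip":0,"offset":[-25,-50,0],"turn":0},{"grip":0,"offset":[-55,-102,0],"turn":0},{"grip":0,"offset":[-55,-102,0],"turn":0},{"grip":0,"offset":[-55,-102,0],"turn":0},{"grip":0,"offset":[-55,-102,0],"turn":0},{"grip":0,"offset":[-55,-102,0],"turn":0},{"grip":0,"offset":[-55,-102,0],"turn":0},{"grip":0,"offset":[-55,-102,0],"turn":0}])

```text
time_s: 2.65
position: [0.4514, 0.1639, 0.2267]
tool_rot: [[-1.0, -0.002, -0.0], [-0.002, 1.0, 0.0], [0.0, 0.0, -1.0]]
ft_force: [-0.4, -0.4, 1.3]
grip_width: 0.0918
grasp_force: 0.0
```

```bash
python3 - <<'E'
from h import *
o=readout.get_obs();cal=get_calibration("wrist");im=read_camera("wrist"); cv2.imwrite("pics/w0.png",im[:,:,::-1])
R=np.array(o["tool_rot"]);print(o["position"],cal["mtx"],"cam in tool",R.T@(cal["origin"]-np.array(o["position"])),(R.T@cal["rotation"]).round(3),cal.keys())
for n in N:
    print(n,[(round(d["confidence"],2),np.round(d["centre"]).tolist(),np.round(ray("wrist",*d["centre"],Z[n],cal),4)[:2].tolist()) for d in mark_of("wrist",n)][:3])
E
```

```text
[0.45137048 0.16394208 0.22674628] [[341.45243964   0.         253.83455687]
 [  0.         341.45243964 188.81236165]
 [  0.           0.           1.        ]] cam in tool [ 8.30422993e-02  1.01285205e-04 -1.56920242e-01] [[ 0.     0.952  0.307]
 [ 1.    -0.    -0.   ]
 [-0.     0.307 -0.952]] dict_keys(['mtx', 'origin', 'rotation'])
lens_center []
mug_center [(0.9, [325.0, 331.0], [0.6317, 0.2512])]
lid_center [(0.98, [179.0, 402.0], [0.4667, 0.318])]
battery_center [(0.93, [178.0, 74.0], [0.4613, -0.0122])]
foot_center []
lens_stand []
coaster [(0.78, [304.0, 184.0], [0.6302, 0.0798])]
battery_box []
foot_stand []
```

View pics/w0.png

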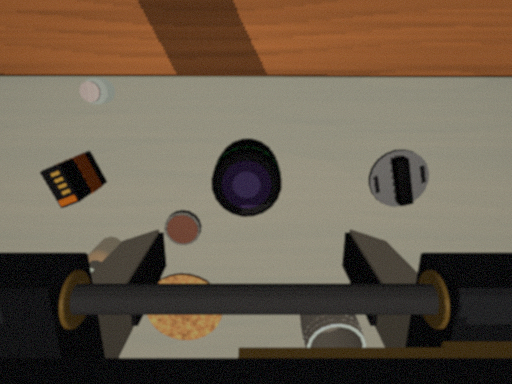

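```bash
cat >> h.py <<'E'
from scipy.optimize import least_squares
S={"lens_center":[(.031,.04),(.031,.1)],"mug_center":[(.028,.03),(.031,.045),(.031,.1)],"lid_center":[(.031,.036),(.031,.042)],
 "lens_stand":[(.047,.03),(.047,.043)],"coaster":[(.047,.03),(.047,.035)],"foot_stand":[(.037,.03),(.037,.044)]}
T=np.linspace(0,2*np.pi,72)
def hull(cam,xy,shape,cal):
    P=np.array([proj(cam,[xy[0]+r*np.cos(t),xy[1]+r*np.sin(t),z],cal) for r,z in shape for t in T]).astype(np.float32)
    return cv2.convexHull(P)
def fit(cam,mask,shape,cal,x0,box=False):
    m=(mask>0).astype(np.uint8); n,l,st,ce=cv2.connectedComponentsWithStats(m); i=1+np.argmax(st[1:,4])
    c=cv2.convexHull(cv2.findContours((l==i).astype(np.uint8),0,2)[0][0])
    x,y,w,h=cv2.boundingRect(c); e=np.array([x,x+w-1,y,y+h-1],float)
    def f(p):
        q=hull(cam,p,shape,cal)[:,0]; return np.array([q[:,0].min(),q[:,0].max(),q[:,1].min(),q[:,1].max()])-e
    r=least_squares(f,x0,x_scale=.01,diff_step=1e-4); return r.x.round(4),r.fun.round(1)
def fitn(cam,n,x0,cal=None):
    cal=cal or get_calibration(cam); d=cut_out(cam,n)
    if not d: print(n,"none"); return
    d=min(d[:4],key=lambda d:np.linalg.norm(ray(cam,d["bbox"][1],d["bbox"][0],Z[n],cal)[:2]-x0)); r=fit(cam,d["pixels"],S[n],cal,x0)
    print(cam,n,round(d["confidence"],2),*r); return r
E
python3 - <<'E'
from h import *
cal=get_calibration("wrist");im=read_camera("wrist")
m=(im.max(2)<60); m[:110]=0; m[230:]=0; m[:,:200]=0; m[:,300:]=0
n,l,st,ce=cv2.connectedComponentsWithStats(m.astype(np.uint8)); print(st[1:])
print(fit("wrist",m,S["lens_center"],cal,[.452,.162]))
fitn("wrist","lens_center",[.452,.162],cal)
fitn("wrist","lid_center",[.46,.32],cal)
read_camera("top");read_camera("scene")
for c in ["top","scene"]:
    for n,x in [("lens_stand",[.64,-.25]),("foot_stand",[.64,-.095]),("coaster",[.635,.08]),("mug_center",[.63,.25])]: fitn(c,n,x)
E
```

```text
[[ 213  139   69   76 3527]]
(array([0.4552, 0.1571]), array([-1.7,  1.7, -2.4,  2.4]))
wrist lens_center 0.9 [0.4551 0.1571] [-0.7  0.7 -1.4  1.4]
wrist lid_center 0.7 [0.4663 0.3149] [-1.   0.9 -0.2  0.3]
top lens_stand 0.58 [ 0.6366 -0.2435] [-1.7  1.7 -1.4  1.3]
top foot_stand 0.97 [ 0.6336 -0.0926] [ 0.8 -0.8 -0.8  0.8]
top coaster 0.74 [0.6339 0.0788] [-0.6  0.6 -0.5  0.5]
top mug_center 0.65 [0.6312 0.2196] [-11.9  12.7  -5.3   5.4]
scene lens_stand 0.73 [ 0.6348 -0.2433] [-0.9  0.9 -0.8  0.6]
scene foot_stand 0.84 [ 0.6307 -0.0907] [-0.3  0.3 -0.8  0.7]
scene coaster 0.94 [0.6309 0.0808] [-0.8  0.8 -0.6  0.5]
scene mug_center 0.94 [0.6284 0.2537] [-0.5  0.5 -1.   0.9]
```

send_rows(rows=[{"grip":0,"offset":[-3,-6,30],"turn":0},{"grip":0,"offset":[-3,-6,70],"turn":0},{"grip":0,"offset":[-3,-6,110],"turn":0},{"grip":0,"offset":[-3,-6,140],"turn":0},{"grip":0,"offset":[-3,-6,158],"turn":0},{"grip":0,"offset":[-3,-6,164],"turn":0},{"grip":0,"offset":[-3,-6,164],"turn":0},{"grip":0,"offset":[-3,-6,164],"turn":0}], force=20)

```text
time_s: 4.6
position: [0.4557, 0.1572, 0.0636]
tool_rot: [[-1.0, -0.0, 0.001], [-0.0, 1.0, 0.001], [-0.001, 0.001, -1.0]]
ft_force: [0.0, 0.8, 0.5]
grip_width: 0.0918
grasp_force: 0.0
```

send_rows(rows=[{"grip":60,"offset":[0,0,0],"turn":0},{"grip":80,"offset":[0,0,0],"turn":0},{"grip":100,"offset":[0,0,0],"turn":0},{"grip":150,"offset":[0,0,0],"turn":0},{"grip":150,"offset":[0,0,0],"turn":0},{"grip":150,"offset":[0,0,0],"turn":0},{"grip":150,"offset":[0,0,0],"turn":0},{"grip":150,"offset":[0,0,0],"turn":0}])

```text
time_s: 5.4
position: [0.4551, 0.1569, 0.063]
tool_rot: [[-1.0, -0.0, 0.0], [-0.0, 1.0, 0.0], [-0.0, 0.0, -1.0]]
ft_force: [-1.1, 0.2, 5.3]
grip_width: 0.0621
grasp_force: 20.0
```

send_rows(rows=[{"grip":150,"offset":[0,0,-10],"turn":0},{"grip":150,"offset":[0,0,-40],"turn":0},{"grip":150,"offset":[0,0,-80],"turn":0},{"grip":150,"offset":[-10,-22,-100],"turn":0},{"grip":150,"offset":[-25,-56,-100],"turn":0},{"grip":150,"offset":[-42,-93,-100],"turn":0},{"grip":150,"offset":[-60,-133,-100],"turn":0},{"grip":150,"offset":[-78,-173,-100],"turn":0}])

```text
time_s: 6.2
position: [0.5325, -0.0176, 0.1626]
tool_rot: [[-1.0, -0.001, -0.001], [-0.001, 1.0, 0.0], [0.001, 0.0, -1.0]]
ft_force: [0.4, 0.4, -4.0]
grip_width: 0.0615
grasp_force: 20.0
```

send_rows(rows=[{"grip":150,"offset":[-18,-40,0],"turn":0},{"grip":150,"offset":[-37,-81,0],"turn":0},{"grip":150,"offset":[-55,-121,0],"turn":0},{"grip":150,"offset":[-73,-161,0],"turn":0},{"grip":150,"offset":[-88,-195,0],"turn":0},{"grip":150,"offset":[-98,-217,0],"turn":0},{"grip":150,"offset":[-102,-226,0],"turn":0},{"grip":150,"offset":[-102,-227,0],"turn":0}])

```text
time_s: 7.0
position: [0.6341, -0.2443, 0.1617]
tool_rot: [[-1.0, 0.002, -0.002], [0.002, 1.0, 0.0], [0.002, 0.0, -1.0]]
ft_force: [-1.2, 0.6, -4.4]
grip_width: 0.0614
grasp_force: 20.0
```

```bash
python3 - <<'E'
from h import *
cal=get_calibration("wrist");o=readout.get_obs();im=read_camera("wrist"); print(o["position"],o["joint_pos"],o["grip_width"])
cv2.imwrite("pics/w1.png",im[:,:,::-1])
fitn("wrist","lens_stand",[.636,-.243],cal)
fitn("wrist","foot_stand",[.632,-.092],cal)
print([(round(d["confidence"],2),np.round(ray("wrist",*d["centre"],.063,cal),4)[:2].tolist()) for d in mark_of("wrist","foot_center")])
print([(round(d["confidence"],2),np.round(ray("wrist",*d["centre"],.03,cal),4)[:2].tolist()) for d in mark_of("wrist","battery_box")])
E
```

```text
[ 0.63405127 -0.24434628  0.16170107] [ 0.40058011  0.58292094 -0.10465865  1.53280061  0.06722315  1.03129592
  1.84729813] 0.061404152341413956
wrist lens_stand 0.94 [ 0.6242 -0.2426] [ -1.9   1.9 -14.5  17.2]
wrist foot_stand 0.67 [ 0.6318 -0.0915] [-0.8  0.7 -0.6  0.8]
[]
[]
```

View pics/w1.png

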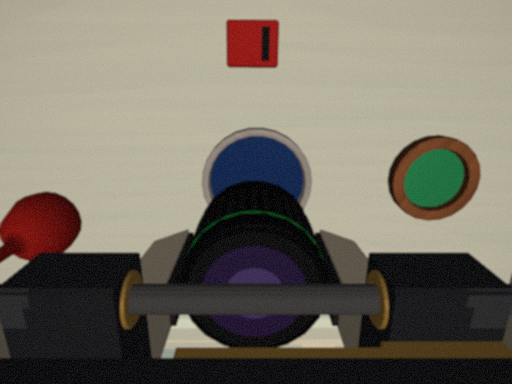

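The wrist view shows the lens held upright over the blue dish (dish centre near column 256) and clear of the red blower on the left. Lowering.

send_rows(rows=[{"grip":150,"offset":[0,0,10],"turn":0},{"grip":150,"offset":[0,0,35],"turn":0},{"grip":150,"offset":[0,0,60],"turn":0},{"grip":150,"offset":[0,0,80],"turn":0},{"grip":150,"offset":[0,0,90],"turn":0},{"grip":150,"offset":[0,0,93],"turn":0},{"grip":150,"offset":[0,0,94],"turn":0},{"grip":150,"offset":[0,0,94],"turn":0}])

```text
time_s: 8.05
position: [0.6357, -0.2433, 0.0697]
tool_rot: [[-1.0, -0.0, 0.002], [-0.0, 1.0, -0.001], [-0.002, -0.001, -1.0]]
ft_force: [0.7, 0.1, -3.0]
grip_width: 0.0619
grasp_force: 20.0
```

send_rows(rows=[{"grip":150,"offset":[0,0,0.5],"turn":0},{"grip":150,"offset":[0,0,1],"turn":0},{"grip":150,"offset":[0,0,1.5],"turn":0},{"grip":150,"offset":[0,0,2],"turn":0},{"grip":150,"offset":[0,0,2],"turn":0},{"grip":150,"offset":[0,0,2],"turn":0},{"grip":150,"offset":[0,0,2],"turn":0},{"grip":150,"offset":[0,0,2],"turn":0}])

```text
time_s: 8.85
position: [0.6351, -0.2432, 0.0672]
tool_rot: [[-1.0, -0.0, 0.0], [-0.0, 1.0, -0.0], [-0.0, -0.0, -1.0]]
ft_force: [-2.2, 0.4, 2.6]
grip_width: 0.0619
grasp_force: 20.0
```

send_rows(rows=[{"grip":75,"offset":[0,0,0],"turn":0},{"grip":50,"offset":[0,0,0],"turn":0},{"grip":0,"offset":[0,0,0],"turn":0},{"grip":0,"offset":[0,0,0],"turn":0},{"grip":0,"offset":[0,0,-10],"turn":0},{"grip":0,"offset":[0,0,-40],"turn":0},{"grip":0,"offset":[0,0,-80],"turn":0},{"grip":0,"offset":[0,0,-120],"turn":0}])

```text
time_s: 9.65
position: [0.6346, -0.243, 0.1883]
tool_rot: [[-1.0, -0.0, -0.001], [-0.0, 1.0, 0.0], [0.001, 0.0, -1.0]]
ft_force: [-0.4, -0.0, 0.4]
grip_width: 0.0915
grasp_force: 0.0
```

send_rows(rows=[{"grip":0,"offset":[5,40,-20],"turn":0},{"grip":0,"offset":[15,90,-40],"turn":0},{"grip":0,"offset":[25,140,-40],"turn":0},{"grip":0,"offset":[35,187,-40],"turn":0},{"grip":0,"offset":[45,234,-40],"turn":0},{"grip":0,"offset":[55,280,-40],"turn":0},{"grip":0,"offset":[65,325,-40],"turn":0},{"grip":0,"offset":[75,370,-40],"turn":0}])

```text
time_s: 10.45
position: [0.5594, 0.1287, 0.2279]
tool_rot: [[-1.0, -0.0, 0.002], [-0.0, 1.0, 0.0], [-0.002, 0.0, -1.0]]
ft_force: [0.9, 0.6, -0.4]
grip_width: 0.0919
grasp_force: 0.0
```

send_rows(rows=[{"grip":0,"offset":[0,40,0],"turn":0},{"grip":0,"offset":[0,80,0],"turn":0},{"grip":0,"offset":[-20,110,0],"turn":0},{"grip":0,"offset":[-40,123,0],"turn":0},{"grip":0,"offset":[-40,123,0],"turn":0},{"grip":0,"offset":[-40,123,0],"turn":0},{"grip":0,"offset":[-40,123,0],"turn":0},{"grip":0,"offset":[-40,123,0],"turn":0}])

```text
time_s: 11.25
position: [0.5995, 0.2487, 0.227]
tool_rot: [[-1.0, 0.001, -0.0], [0.001, 1.0, -0.001], [0.0, -0.001, -1.0]]
ft_force: [-0.5, -0.4, -0.4]
grip_width: 0.0917
grasp_force: 0.0
```

```bash
python3 - <<'E'
from h import *
cal=get_calibration("wrist");o=readout.get_obs();im=read_camera("wrist"); print(o["position"],o["joint_pos"])
fitn("wrist","mug_center",[.63,.252],cal);fitn("wrist","lid_center",[.46,.315],cal);fitn("wrist","coaster",[.632,.08],cal)
m=read_camera("scene");im2=np.hstack([im,m])[:,:,::-1];cv2.imwrite("pics/w2.png",cv2.resize(im2,(800,300)))
fitn("scene","mug_center",[.63,.252])
E
```

```text
[0.59954938 0.24867363 0.22702482] [-0.24260018  0.47852183 -0.26654184  1.55678507  0.13535973  1.12466778
  1.03061238]
mug_center none
wrist lid_center 0.61 [0.4745 0.3158] [-0.8  0.8 -7.6  8.8]
wrist coaster 0.74 [0.6326 0.08  ] [-1.3  1.3 -0.8  1. ]
scene mug_center 0.64 [0.6289 0.2505] [-1.   1.  -1.6  1.3]
```

View pics/w2.png

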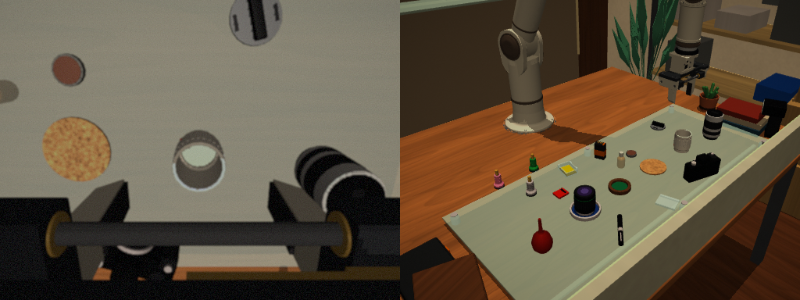

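```bash
python3 - <<'E'
from h import *
k=1/1.5625
cal=get_calibration("wrist")
print("mug rim wrist",ray("wrist",164/.78125,200/.78125,.1,cal).round(4))
f=lambda c,x,y,z:ray(c,y*k,x*k,z).round(3)
print("striped top",f("top",98,170,.14),f("top",98,170,.12),"base",f("top",125,200,.03),"scene top",f("scene",628,228,.12),f("scene",628,228,.14),"base",f("scene",625,272,.03))
print("camera pts",[f("top",x,y,.06) for x,y in [(245,122),(250,100),(290,143),(320,148),(325,125)]])
im=read_camera("wrist")
hsv=cv2.cvtColor(im,cv2.COLOR_RGB2HSV)
E
```

```text
mug rim wrist [0.6279 0.2518 0.1   ]
striped top [0.656 0.408 0.14 ] [0.664 0.417 0.12 ] base [0.651 0.412 0.03 ] scene top [0.647 0.43  0.12 ] [0.666 0.392 0.14 ] base [0.662 0.422 0.03 ]
camera pts [array([0.776, 0.219, 0.06 ]), array([0.815, 0.213, 0.06 ]), array([0.741, 0.146, 0.06 ]), array([0.734, 0.098, 0.06 ]), array([0.774, 0.091, 0.06 ])]
```

Scene view: the lens stands in the blue dish. Wrist view: the mug rim is at (256,210) and the striped lens is about 160 mm to the right, so the gripper fits.

send_rows(rows=[{"grip":0,"offset":[-15,1.5,20],"turn":0},{"grip":0,"offset":[-28,1.5,55],"turn":0},{"grip":0,"offset":[-28,1.5,95],"turn":0},{"grip":0,"offset":[-28,1.5,130],"turn":0},{"grip":0,"offset":[-28,1.5,155],"turn":0},{"grip":0,"offset":[-28,1.5,164],"turn":0},{"grip":0,"offset":[-28,1.5,164],"turn":0},{"grip":0,"offset":[-28,1.5,164],"turn":0}], force=15)

```text
time_s: 12.4
position: [0.6289, 0.2519, 0.0641]
tool_rot: [[-1.0, -0.0, 0.002], [-0.0, 1.0, 0.001], [-0.002, 0.001, -1.0]]
ft_force: [-0.2, 0.5, 0.1]
grip_width: 0.0919
grasp_force: 0.0
```

send_rows(rows=[{"grip":60,"offset":[0,0,0],"turn":0},{"grip":80,"offset":[0,0,0],"turn":0},{"grip":100,"offset":[0,0,0],"turn":0},{"grip":150,"offset":[0,0,0],"turn":0},{"grip":150,"offset":[0,0,0],"turn":0},{"grip":150,"offset":[0,0,0],"turn":0},{"grip":150,"offset":[0,0,0],"turn":0},{"grip":150,"offset":[0,0,0],"turn":0}])

```text
time_s: 13.2
position: [0.6283, 0.2509, 0.0633]
tool_rot: [[-1.0, 0.0, 0.001], [0.0, 1.0, -0.0], [-0.001, -0.0, -1.0]]
ft_force: [-0.3, -2.3, 5.8]
grip_width: 0.0615
grasp_force: 14.9
```

send_rows(rows=[{"grip":150,"offset":[0,0,-10],"turn":0},{"grip":150,"offset":[0,0,-35],"turn":0},{"grip":150,"offset":[0,-10,-55],"turn":0},{"grip":150,"offset":[-2,-40,-60],"turn":0},{"grip":150,"offset":[-3,-80,-60],"turn":0},{"grip":150,"offset":[-4,-120,-60],"turn":0},{"grip":150,"offset":[-4.5,-155,-60],"turn":0},{"grip":150,"offset":[-4.5,-172,-60],"turn":0}])

```text
time_s: 14.0
position: [0.6325, 0.0731, 0.1232]
tool_rot: [[-1.0, 0.005, 0.0], [0.005, 1.0, -0.003], [-0.0, -0.003, -1.0]]
ft_force: [0.0, -1.7, -1.5]
grip_width: 0.0609
grasp_force: 14.9
```

send_rows(rows=[{"grip":150,"offset":[0,0,0],"turn":0},{"grip":150,"offset":[0,0,0],"turn":0},{"grip":150,"offset":[0,0,10],"turn":0},{"grip":150,"offset":[0,0,25],"turn":0},{"grip":150,"offset":[0,0,38],"turn":0},{"grip":150,"offset":[0,0,45],"turn":0},{"grip":150,"offset":[0,0,48],"turn":0},{"grip":150,"offset":[0,0,49],"turn":0}])

```text
time_s: 14.8
position: [0.632, 0.0795, 0.0729]
tool_rot: [[-1.0, -0.0, -0.001], [-0.0, 1.0, -0.0], [0.001, -0.0, -1.0]]
ft_force: [-0.6, 0.1, -2.1]
grip_width: 0.0609
grasp_force: 14.9
```

```bash
python3 - <<'E'
from h import *
o=readout.get_obs();print(o["position"],o["ft_force"])
S["mug_center"]=[(r,z+.011) for r,z in S["mug_center"]]
for c in ["scene","top","wrist"]:
    cal=get_calibration(c);im=read_camera(c); 
    for n in ["mug_center","coaster"]: fitn(c,n,[.6325,.08],cal)
    if c=="scene": cv2.imwrite("pics/s3.png",cv2.resize(im[120:300,200:440,::-1],(800,600)))
E
```

```text
[0.63200852 0.0794618  0.0728559 ] [-0.56428098  0.11857842 -2.09391784]
scene mug_center 0.68 [0.6375 0.0785] [-1.1  1.  -1.6  1.3]
scene coaster 0.78 [0.6377 0.0745] [-0.4  0.4 -1.8  1.5]
mug_center none
coaster none
wrist mug_center 0.61 [0.6153 0.0794] [ -7.3   7.3 -37.3  37.2]
wrist coaster 0.72 [0.6192 0.0791] [ -3.3   3.3 -24.7  32.4]
```

View pics/s3.png

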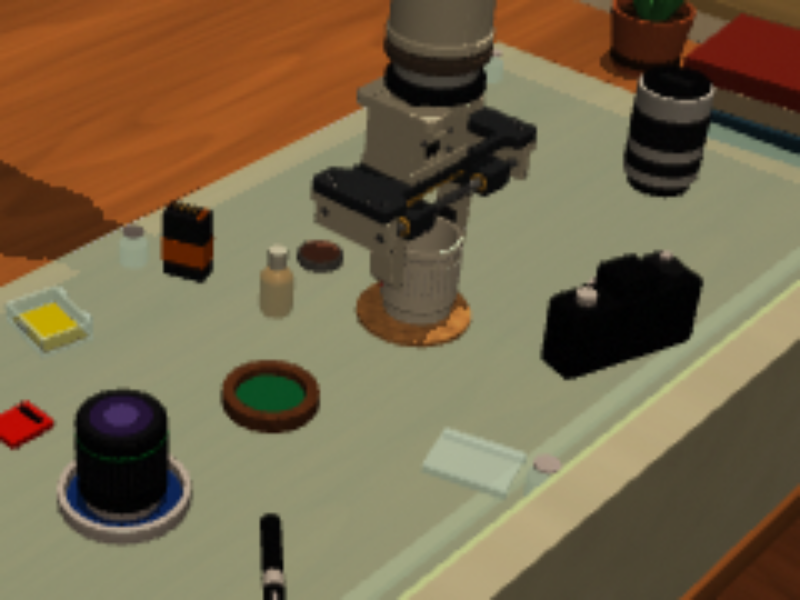

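The mug hangs just above the coaster and looks centred. Lowering and releasing.

send_rows(rows=[{"grip":150,"offset":[0,0,2],"turn":0},{"grip":150,"offset":[0,0,4],"turn":0},{"grip":150,"offset":[0,0,5],"turn":0},{"grip":150,"offset":[0,0,5.5],"turn":0},{"grip":150,"offset":[0,0,6],"turn":0},{"grip":150,"offset":[0,0,6],"turn":0},{"grip":150,"offset":[0,0,6],"turn":0},{"grip":150,"offset":[0,0,6],"turn":0}])

```text
time_s: 16.05
position: [0.6322, 0.0793, 0.0683]
tool_rot: [[-1.0, -0.0, -0.0], [-0.0, 1.0, -0.0], [0.0, -0.0, -1.0]]
ft_force: [-4.6, -1.1, 5.6]
grip_width: 0.0607
grasp_force: 15.0
```

send_rows(rows=[{"grip":75,"offset":[0,0,0],"turn":0},{"grip":50,"offset":[0,0,0],"turn":0},{"grip":0,"offset":[0,0,0],"turn":0},{"grip":0,"offset":[0,0,0],"turn":0},{"grip":0,"offset":[0,0,-10],"turn":0},{"grip":0,"offset":[0,0,-45],"turn":0},{"grip":0,"offset":[10,10,-95],"turn":0},{"grip":0,"offset":[30,30,-135],"turn":0}])

```text
time_s: 16.85
position: [0.6041, 0.1069, 0.2045]
tool_rot: [[-1.0, 0.004, 0.002], [0.004, 1.0, -0.001], [-0.002, -0.001, -1.0]]
ft_force: [0.5, 0.5, 0.8]
grip_width: 0.0921
grasp_force: 0.0
```

send_rows(rows=[{"grip":0,"offset":[20,25,0],"turn":0},{"grip":0,"offset":[45,60,0],"turn":0},{"grip":0,"offset":[70,95,0],"turn":0},{"grip":0,"offset":[95,130,0],"turn":0},{"grip":0,"offset":[120,165,0],"turn":0},{"grip":0,"offset":[133,190,0],"turn":0},{"grip":0,"offset":[136,205,0],"turn":0},{"grip":0,"offset":[136,205,0],"turn":0}])

```text
time_s: 17.65
position: [0.4663, 0.3164, 0.2028]
tool_rot: [[-1.0, -0.004, 0.001], [-0.004, 1.0, 0.002], [-0.001, 0.002, -1.0]]
ft_force: [-0.1, -1.0, 0.8]
grip_width: 0.0921
grasp_force: 0.0
```

```bash
python3 - <<'E'
from h import *
S["mug_center"]=[(r,z+.005) for r,z in S["mug_center"]]
o=readout.get_obs();print(o["position"])
c="wrist";cal=get_calibration(c);im=read_camera(c);cv2.imwrite("pics/w4.png",im[:,:,::-1]); fitn(c,"lid_center",[.466,.315],cal)
print([(d["confidence"],ray(c,*d["centre"],.043,cal).round(4)) for d in mark_of(c,"lid_center")])
g=im.max(2)
d=cut_out(c,"lid_center")[0]; x,y,w,h=np.array(d["bbox"]).astype(int)
m=np.zeros(g.shape,np.uint8); cv2.ellipse(m,(x,y),(int(w*.40),int(h*.42)),0,0,360,1,-1)
b=((g<45)&(m>0)).astype(np.uint8); n,l,st,ce=cv2.connectedComponentsWithStats(b); i=1+np.argmax(st[1:,4])
R=cv2.minAreaRect(np.argwhere(l==i)[:,::-1].astype(np.float32)); print(R,st[i])
bp=cv2.boxPoints(R); W=np.array([ray(c,p[1],p[0],.056,cal)[:2] for p in bp]); e=[W[1]-W[0],W[2]-W[1]]; v=max(e,key=np.linalg.norm); print(e,W.mean(0),np.degrees(np.arctan2(v[1],v[0])))
for c in ["scene","top"]:
    read_camera(c)
    for n in ["mug_center","coaster","lid_center"]: fitn(c,n,[.466,.315] if n[0]=="l" else [.6325,.08])
E
```

```text
[0.46632904 0.31644324 0.20280283]
wrist lid_center 0.73 [0.4668 0.3157] [-0.8  0.8 -1.2  1.4]
[(0.7, array([0.4663, 0.3172, 0.043 ]))]
((251.38238525390625, 168.0294189453125), (46.324302673339844, 16.734956741333008), 75.96376037597656) [239 145  26  46 734]
[array([-0.00373134,  0.01458601]), array([0.04227366, 0.0106681 ])] [0.4616741  0.31475121] 14.163334329755056
scene mug_center 0.78 [0.6359 0.0791] [-0.5  0.5 -1.   0.8]
scene coaster 0.76 [0.6328 0.0763] [-0.4  0.4 -1.7  1.5]
scene lid_center 0.59 [0.4616 0.3209] [-2.2  2.2 -1.   0.8]
top mug_center 0.86 [0.6358 0.0776] [-0.5  0.6 -0.9  0.9]
top coaster 0.97 [0.626  0.0799] [-1.1  1.1 -3.6  3.5]
top lid_center 0.77 [0.4613 0.3149] [-0.9  0.9 -3.8  3.8]
```

View pics/w4.png

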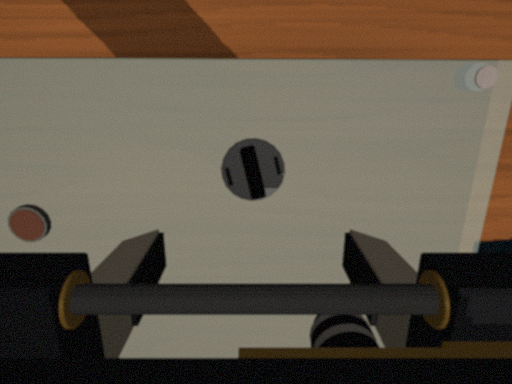

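The lid lies at (252,169) in the wrist view, bar tilted about 14°. Turning −14° and gripping the bar.

send_rows(rows=[{"grip":0,"offset":[0.5,1.5,20],"turn":-7},{"grip":50,"offset":[0.5,1.5,55],"turn":-14},{"grip":100,"offset":[0.5,1.5,95],"turn":-14},{"grip":140,"offset":[0.5,1.5,130],"turn":-14},{"grip":140,"offset":[0.5,1.5,150],"turn":-14},{"grip":140,"offset":[0.5,1.5,157],"turn":-14},{"grip":140,"offset":[0.5,1.5,158.5],"turn":-14},{"grip":140,"offset":[0.5,1.5,158.5],"turn":-14}], force=10)

```text
time_s: 19.05
position: [0.4668, 0.3161, 0.0444]
tool_rot: [[-0.97, -0.242, 0.001], [-0.242, 0.97, 0.001], [-0.001, 0.001, -1.0]]
ft_force: [0.1, -0.2, -0.3]
grip_width: 0.0427
grasp_force: 0.0
```

send_rows(rows=[{"grip":180,"offset":[0,0,0],"turn":0},{"grip":200,"offset":[0,0,0],"turn":0},{"grip":220,"offset":[0,0,0],"turn":0},{"grip":240,"offset":[0,0,0],"turn":0},{"grip":240,"offset":[0,0,0],"turn":0},{"grip":240,"offset":[0,0,0],"turn":0},{"grip":240,"offset":[0,0,0],"turn":0},{"grip":240,"offset":[0,0,0],"turn":0}])

```text
time_s: 19.85
position: [0.4664, 0.3156, 0.0439]
tool_rot: [[-0.97, -0.242, 0.0], [-0.242, 0.97, 0.0], [-0.0, -0.0, -1.0]]
ft_force: [-0.1, -0.1, 5.9]
grip_width: 0.0141
grasp_force: 10.0
```

send_rows(rows=[{"grip":240,"offset":[0,0,-10],"turn":0},{"grip":240,"offset":[0,0,-40],"turn":0},{"grip":240,"offset":[0,0,-80],"turn":0},{"grip":240,"offset":[0,0,-120],"turn":0},{"grip":240,"offset":[-5,-18,-155],"turn":2},{"grip":240,"offset":[-14,-50,-180],"turn":6},{"grip":240,"offset":[-24,-87,-186],"turn":10},{"grip":240,"offset":[-35,-127,-186],"turn":14}])

```text
time_s: 20.65
position: [0.532, 0.2009, 0.2321]
tool_rot: [[-1.0, 0.001, 0.004], [0.001, 1.0, 0.002], [-0.004, 0.002, -1.0]]
ft_force: [0.2, 0.1, -0.9]
grip_width: 0.0138
grasp_force: 10.0
```

send_rows(rows=[{"grip":240,"offset":[-24,-33,0],"turn":0},{"grip":240,"offset":[-42,-72,0],"turn":0},{"grip":240,"offset":[-60,-107,0],"turn":0},{"grip":240,"offset":[-67,-119,0],"turn":0},{"grip":240,"offset":[-69,-122,0],"turn":0},{"grip":240,"offset":[-69,-122,0],"turn":0},{"grip":240,"offset":[-69,-122,0],"turn":0},{"grip":240,"offset":[-69,-122,0],"turn":0}])

```text
time_s: 21.45
position: [0.5991, 0.0812, 0.2296]
tool_rot: [[-1.0, -0.003, -0.0], [-0.003, 1.0, 0.001], [0.0, 0.001, -1.0]]
ft_force: [-0.7, -0.7, -0.4]
grip_width: 0.0142
grasp_force: 10.0
```

```bash
python3 - <<'E'
from h import *
o=readout.get_obs();print(o["position"],o["tool_rot"].round(3).tolist(),o["grip_width"])
z0=o["position"][2]-.0439
c="wrist";cal=get_calibration(c);im=read_camera(c);cv2.imwrite("pics/w5.png",im[:,:,::-1])
S["mug_center"]=[(r,z+.005) for r,z in S["mug_center"]]
S["lid_center"]=[(r,z+z0) for r,z in S["lid_center"]]; Z["lid_center"]+=z0
for n in ["mug_center","coaster","lid_center"]: fitn(c,n,[.6325,.08] if n[0]!="l" else o["position"][:2],cal)
E
```

```text
[0.59914504 0.08117896 0.2296259 ] [[-1.0, -0.003, -0.0], [-0.003, 1.0, 0.001], [0.0, 0.001, -1.0]] 0.014163424320490652
wrist mug_center 0.56 [0.6076 0.0796] [ -6.3   6.3 -27.   26.7]
wrist coaster 0.83 [0.6179 0.0798] [ -0.9   0.9 -14.9  17.3]
wrist lid_center 0.79 [0.5955 0.0812] [-1.9  1.9 -8.9 11. ]
```

View pics/w5.png

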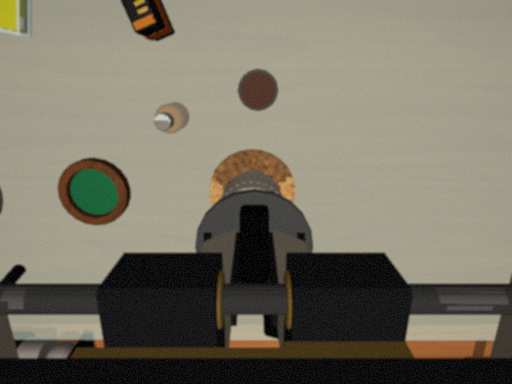

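```bash
python3 - <<'E'
from h import *
im=cv2.imread("pics/w5.png");print(im[144:200,248:256].mean(1).round(0).astype(int).tolist())
cal=get_calibration("wrist")
for r in [149,150,151]: print("coaster",r,ray("wrist",r,252.5,.033,cal)+[.047,0,0])
for r in [168,170,172,174]: print("mug",r,ray("wrist",r,252.5,.035,cal)+[.028,0,0])
for r in [189,191,193]: print("lid",r,ray("wrist",r,253.5,.228,cal)+[.031,0,0])
for n in ["scene","top"]:
    m=read_camera(n)
    p=proj(n,[.634,.079,.08]).astype(int); cv2.imwrite(f"pics/{n}6.png",cv2.resize(m[p[1]-45:p[1]+45,p[0]-60:p[0]+60,::-1],(800,600),interpolation=cv2.INTER_CUBIC)); print(p)
E
```

```text
[[143, 163, 166], [144, 164, 169], [143, 163, 168], [147, 166, 171], [136, 155, 160], [105, 124, 137], [69, 97, 125], [53, 88, 126], [54, 91, 131], [52, 89, 129], [55, 91, 129], [51, 87, 126], [50, 86, 125], [54, 90, 129], [55, 92, 133], [55, 92, 132], [55, 92, 131], [53, 89, 128], [52, 87, 124], [50, 84, 122], [53, 86, 124], [52, 89, 127], [52, 88, 128], [53, 89, 128], [51, 86, 125], [52, 84, 119], [59, 82, 111], [71, 86, 101], [73, 85, 91], [75, 85, 92], [73, 83, 90], [72, 83, 89], [73, 82, 89], [73, 81, 88], [73, 82, 89], [74, 83, 89], [77, 86, 92], [84, 93, 102], [83, 94, 102], [80, 90, 98], [76, 85, 92], [77, 86, 93], [81, 92, 100], [98, 112, 121], [107, 122, 131], [85, 96, 104], [56, 61, 64], [45, 48, 49], [58, 58, 59], [67, 69, 71], [71, 72, 74], [69, 70, 71], [69, 70, 71], [68, 70, 71], [68, 69, 70], [67, 70, 71]]
coaster 149 [0.63357888 0.07856227 0.033     ]
coaster 150 [0.6346414  0.07856279 0.033     ]
coaster 151 [0.63570586 0.07856332 0.033     ]
mug 168 [0.63459078 0.07857828 0.035     ]
mug 170 [0.63678079 0.07857936 0.035     ]
mug 172 [0.63897892 0.07858045 0.035     ]
mug 174 [0.64118524 0.07858153 0.035     ]
lid 189 [0.59872679 0.07964024 0.228     ]
lid 191 [0.59975401 0.07964167 0.228     ]
lid 193 [0.60078512 0.0796431  0.228     ]
[325 198]
[210 129]
```

View pics/scene6.png

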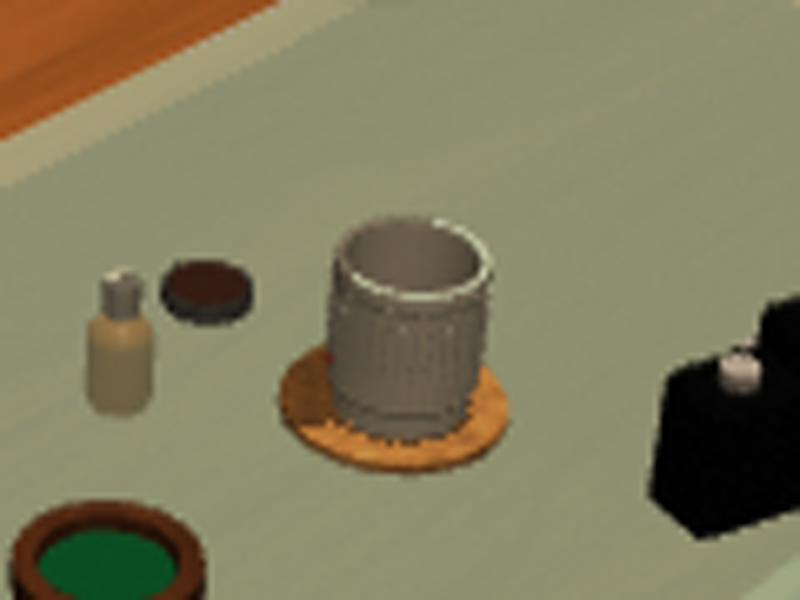

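The scene crop shows the mug upright on the coaster, within about 3 mm of centre (mug base ~407, coaster ~397). Now seating the lid.

send_rows(rows=[{"grip":240,"offset":[-15,0,0],"turn":0},{"grip":240,"offset":[-35,0,10],"turn":0},{"grip":240,"offset":[-35,0,40],"turn":0},{"grip":240,"offset":[-35,0,70],"turn":0},{"grip":240,"offset":[-35,0,95],"turn":0},{"grip":240,"offset":[-35,0,103],"turn":0},{"grip":240,"offset":[-35,0,106],"turn":0},{"grip":240,"offset":[-35,0,108],"turn":0}])

```text
time_s: 22.55
position: [0.6357, 0.079, 0.1224]
tool_rot: [[-1.0, -0.0, 0.002], [-0.0, 1.0, 0.0], [-0.002, 0.0, -1.0]]
ft_force: [-0.5, -0.3, 0.1]
grip_width: 0.014
grasp_force: 10.0
```

send_rows(rows=[{"grip":240,"offset":[0,0,1],"turn":0},{"grip":240,"offset":[0,0,2.5],"turn":0},{"grip":240,"offset":[0,0,4],"turn":0},{"grip":240,"offset":[0,0,5.5],"turn":0},{"grip":240,"offset":[0,0,7],"turn":0},{"grip":240,"offset":[0,0,8],"turn":0},{"grip":240,"offset":[0,0,8.5],"turn":0},{"grip":240,"offset":[0,0,8.5],"turn":0}])

```text
time_s: 23.35
position: [0.6349, 0.0787, 0.113]
tool_rot: [[-1.0, -0.0, -0.0], [-0.0, 1.0, 0.0], [0.0, 0.0, -1.0]]
ft_force: [-0.5, 0.2, 0.8]
grip_width: 0.0139
grasp_force: 10.0
```

send_rows(rows=[{"grip":240,"offset":[0,0,0],"turn":0},{"grip":240,"offset":[0,0,0.5],"turn":0},{"grip":240,"offset":[0,0,0.5],"turn":0},{"grip":240,"offset":[0,0,0.5],"turn":0},{"grip":240,"offset":[0,0,0.5],"turn":0},{"grip":240,"offset":[0,0,0.5],"turn":0},{"grip":240,"offset":[0,0,0.5],"turn":0},{"grip":240,"offset":[0,0,0.5],"turn":0}])

```text
time_s: 24.15
position: [0.635, 0.0787, 0.113]
tool_rot: [[-1.0, -0.0, 0.0], [-0.0, 1.0, -0.0], [-0.0, -0.0, -1.0]]
ft_force: [-1.7, -0.3, 6.4]
grip_width: 0.0136
grasp_force: 10.0
```

```bash
python3 - <<'E'
from h import *
m=read_camera("scene"); p=proj("scene",[.634,.079,.09]).astype(int); cv2.imwrite("pics/s7.png",cv2.resize(m[p[1]-45:p[1]+45,p[0]-60:p[0]+60,::-1],(640,480),interpolation=cv2.INTER_CUBIC))
o=readout.get_obs();print(o["position"],o["ft_force"],o["grip_width"])
E
```

```text
[0.63498279 0.07876934 0.11299757] [-2.28391782 -1.12099583  5.56195355] 0.01404289345753575
```

View pics/s7.png

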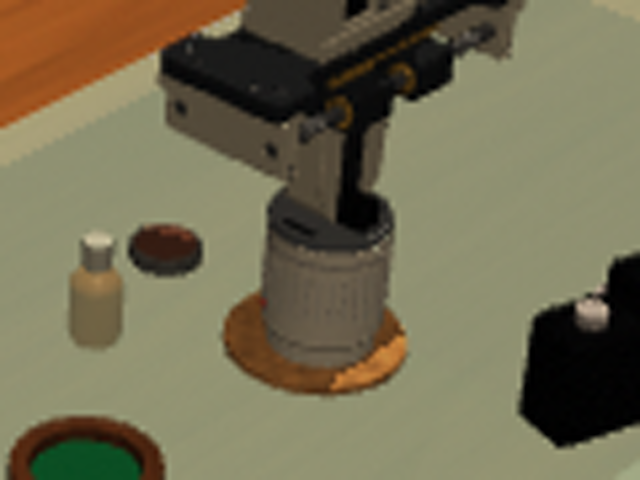

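send_rows(rows=[{"grip":225,"offset":[0,0,0],"turn":0},{"grip":200,"offset":[0,0,0],"turn":0},{"grip":180,"offset":[0,0,0],"turn":0},{"grip":160,"offset":[0,0,-3],"turn":0},{"grip":100,"offset":[0,0,-20],"turn":0},{"grip":0,"offset":[0,0,-50],"turn":0},{"grip":0,"offset":[20,0,-90],"turn":0},{"grip":0,"offset":[50,0,-115],"turn":0}])

```text
time_s: 25.0
position: [0.5866, 0.079, 0.2301]
tool_rot: [[-1.0, 0.0, 0.004], [0.0, 1.0, 0.001], [-0.004, 0.001, -1.0]]
ft_force: [0.1, 0.1, 0.0]
grip_width: 0.0618
grasp_force: 0.0
```

send_rows(rows=[{"grip":0,"offset":[20,0,0],"turn":0},{"grip":0,"offset":[20,0,0],"turn":0},{"grip":0,"offset":[20,0,0],"turn":0},{"grip":0,"offset":[20,0,0],"turn":0},{"grip":0,"offset":[20,0,0],"turn":0},{"grip":0,"offset":[20,0,0],"turn":0},{"grip":0,"offset":[20,0,0],"turn":0},{"grip":0,"offset":[20,0,0],"turn":0}])

```text
time_s: 25.8
position: [0.565, 0.0787, 0.2272]
tool_rot: [[-1.0, -0.0, -0.0], [-0.0, 1.0, 0.0], [0.0, 0.0, -1.0]]
ft_force: [0.6, -0.4, 1.1]
grip_width: 0.0921
grasp_force: 0.0
```

```bash
python3 - <<'E'
from h import *
P=[]
for c in ["wrist","scene","top"]:
    cal=get_calibration(c);m=read_camera(c)
    k={"wrist":1.5,"scene":3,"top":3}[c]
    p=proj(c,[.633,.079,.07],cal).astype(int); w=int(150/k);y0,x0=max(0,p[1]-w),max(0,p[0]-w);cr=m[y0:p[1]+w,x0:p[0]+w,::-1].copy()
    s=384/(2*w); cr=cv2.resize(cr,None,fx=s,fy=s,interpolation=cv2.INTER_CUBIC)
    # overlay: coaster green at estimate, mug foot red, mug rim
    for sh,xy,col in [([(.047,.035)],(.633,.0795),(0,255,0)),([(.028,.035)],(.636,.0788),(0,0,255)),([(.031,.111)],(.636,.0788),(255,0,255))]:
        q=(hull(c,xy,sh,cal)[:,0]-[x0-.5,y0-.5])*s; cv2.polylines(cr,[q.astype(np.int32)],True,col,1)
    P.append(cv2.resize(cr,(384,384)) if cr.shape[0]>=380 else cv2.copyMakeBorder(cr,0,max(0,384-cr.shape[0]),0,max(0,384-cr.shape[1]),0)[:384,:384])
cv2.imwrite("pics/c8.png",cv2.resize(np.hstack(P[:2]),(800,400)))
cv2.imwrite("pics/c8t.png",P[2])
E
```

```text
(no output)
```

View pics/c8.png

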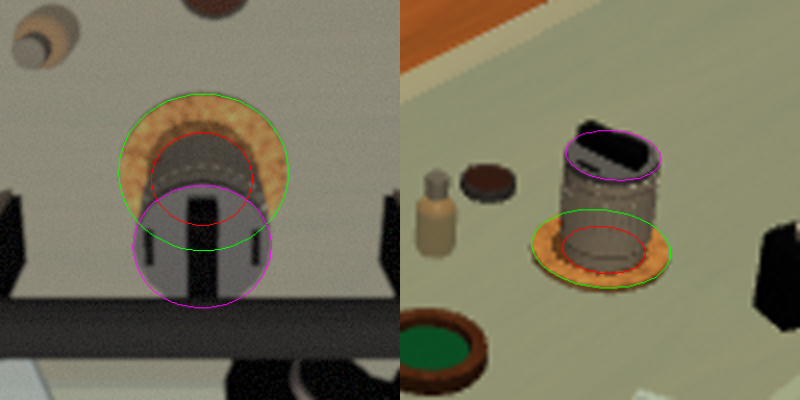

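The overlay fits. The mug is within about 3 mm of the coaster's middle and the lid is seated flat on the rim. Next are the battery and its box.

send_rows(rows=[{"grip":0,"offset":[25,-30,0],"turn":0},{"grip":0,"offset":[55,-65,0],"turn":0},{"grip":0,"offset":[85,-100,0],"turn":0},{"grip":0,"offset":[115,-138,0],"turn":0},{"grip":0,"offset":[135,-164,0],"turn":0},{"grip":0,"offset":[135,-164,0],"turn":0},{"grip":0,"offset":[135,-164,0],"turn":0},{"grip":0,"offset":[135,-164,0],"turn":0}])

```text
time_s: 26.75
position: [0.4308, -0.0844, 0.2278]
tool_rot: [[-1.0, -0.001, 0.001], [-0.001, 1.0, 0.0], [-0.001, 0.0, -1.0]]
ft_force: [0.5, 0.1, 0.5]
grip_width: 0.0919
grasp_force: 0.0
```

```bash
cat >> h.py <<'E'
def cuboid(cam,p,sx,sy,z0,z1,cal):
    c,s=np.cos(p[2]),np.sin(p[2])
    return cv2.convexHull(np.array([proj(cam,[p[0]+c*a-s*b,p[1]+s*a+c*b,z],cal) for a in(-sx/2,sx/2) for b in(-sy/2,sy/2) for z in(z0,z1)],np.float32))
def fitbox(cam,mask,p0,sx,sy,z0,z1,cal):
    from scipy.optimize import minimize
    K=4; h,w=mask.shape; M=cv2.resize(mask.astype(np.uint8),(w*K,h*K),interpolation=cv2.INTER_NEAREST)
    def f(p):
        p=[p[0]/100+p0[0],p[1]/100+p0[1],p[2]/3+p0[2]]
        q=np.zeros_like(M); cv2.fillConvexPoly(q,np.round((cuboid(cam,p,sx,sy,z0,z1,cal)+.5)*K).astype(np.int32),1)
        return 1-(q&M).sum()/max(1,(q|M).sum())
    r=minimize(f,[0,0,0],method="Nelder-Mead",options=dict(initial_simplex=[[0,0,0],[.6,0,0],[0,.6,0],[0,0,.8]],xatol=1e-3,fatol=1e-4))
    return np.array([r.x[0]/100+p0[0],r.x[1]/100+p0[1],np.degrees(r.x[2]/3+p0[2])]).round(4),1-r.fun
E
python3 - <<'E'
from h import *
o=readout.get_obs();print(o["position"])
c="wrist";cal=get_calibration(c);im=read_camera(c);cr=im[:,:,::-1].copy()
for n,d3,x0 in [("battery_center",(.038,.021,.03,.092),(.46,-.008)),("battery_box",(.062,.046,.03,.048),(.45,-.157))]:
    D=cut_out(c,n); print(n,len(D),[ (d["confidence"],np.round(d["bbox"])) for d in D[:2]])
    if not D: continue
    b=max((fitbox(c,D[0]["pixels"],[*x0,a],*d3,cal) for a in (-1,-.4,.2,.8,1.4)),key=lambda r:r[1]); print(b)
    cv2.polylines(cr,[np.round(cuboid(c,[b[0][0],b[0][1],np.radians(b[0][2])],*d3,cal)).astype(np.int32)],True,(0,255,0),1)
cv2.imwrite("pics/w9.png",cr)
E
```

```text
[ 0.43082875 -0.08437421  0.22784233]
battery_center 1 [(0.92, array([329., 198.,  44.,  58.]))]
(array([ 4.5930e-01, -1.1500e-02,  2.0813e+01]), np.float64(0.9478918557519536))
battery_box 1 [(0.8, array([192., 173.,  57.,  67.]))]
(array([  0.4437,  -0.1496, -11.4353]), np.float64(0.9554100869269516))
```

View pics/w9.png

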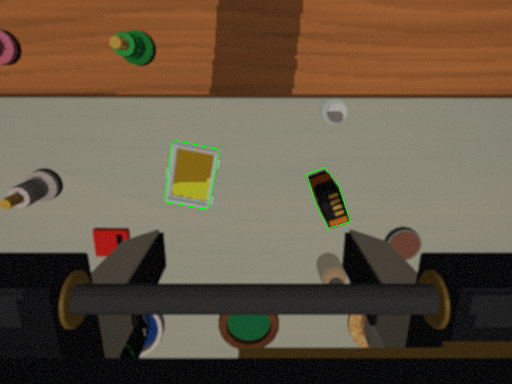

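The wrist view with overlay shows the battery at (328,198), yaw 21°, and the box at (192,174), long side at −11°. Both outlines fit.

send_rows(rows=[{"grip":40,"offset":[-12,30,0],"turn":-8},{"grip":80,"offset":[-25,62,0],"turn":-16},{"grip":110,"offset":[-29.5,73,20],"turn":-21},{"grip":110,"offset":[-29.5,73,60],"turn":-21},{"grip":110,"offset":[-29.5,73,105],"turn":-21},{"grip":110,"offset":[-29.5,73,145],"turn":-21},{"grip":110,"offset":[-29.5,73,166],"turn":-21},{"grip":110,"offset":[-29.5,73,172],"turn":-21}], force=12)

```text
time_s: 27.7
position: [0.4574, -0.0113, 0.0529]
tool_rot: [[-0.933, -0.36, -0.005], [-0.36, 0.933, 0.001], [0.005, 0.003, -1.0]]
ft_force: [0.7, 0.2, -0.1]
grip_width: 0.0524
grasp_force: 0.0
```

send_rows(rows=[{"grip":140,"offset":[0,0,0],"turn":0},{"grip":160,"offset":[0,0,0],"turn":0},{"grip":180,"offset":[0,0,0],"turn":0},{"grip":195,"offset":[0,0,0],"turn":0},{"grip":210,"offset":[0,0,0],"turn":0},{"grip":225,"offset":[0,0,0],"turn":0},{"grip":225,"offset":[0,0,0],"turn":0},{"grip":225,"offset":[0,0,0],"turn":0}])

```text
time_s: 28.5
position: [0.4603, -0.0123, 0.0565]
tool_rot: [[-0.934, -0.358, 0.002], [-0.358, 0.934, -0.0], [-0.002, -0.001, -1.0]]
ft_force: [-1.0, 0.9, 7.0]
grip_width: 0.0208
grasp_force: 12.0
```

send_rows(rows=[{"grip":225,"offset":[0,0,-8],"turn":0},{"grip":225,"offset":[0,0,-30],"turn":0},{"grip":225,"offset":[0,0,-55],"turn":0},{"grip":225,"offset":[14,-26,-65],"turn":7},{"grip":225,"offset":[31,-60,-65],"turn":15},{"grip":225,"offset":[48,-93,-65],"turn":23},{"grip":225,"offset":[60,-115,-65],"turn":30},{"grip":225,"offset":[64,-123.5,-65],"turn":32.4}])

```text
time_s: 29.3
position: [0.443, -0.1535, 0.1209]
tool_rot: [[-0.979, 0.205, -0.0], [0.205, 0.979, -0.001], [-0.0, -0.001, -1.0]]
ft_force: [-0.1, -0.2, -0.8]
grip_width: 0.021
grasp_force: 12.0
```

send_rows(rows=[{"grip":225,"offset":[0,0,0],"turn":0},{"grip":225,"offset":[0,0,0],"turn":0},{"grip":225,"offset":[0,0,0],"turn":0},{"grip":225,"offset":[0,0,12],"turn":0},{"grip":225,"offset":[0,0,25],"turn":0},{"grip":225,"offset":[0,0,30],"turn":0},{"grip":225,"offset":[0,0,30],"turn":0},{"grip":225,"offset":[0,0,30],"turn":0}])

```text
time_s: 30.1
position: [0.444, -0.1502, 0.0903]
tool_rot: [[-0.98, 0.197, -0.0], [0.197, 0.98, 0.0], [0.0, 0.0, -1.0]]
ft_force: [-0.9, 0.3, -1.0]
grip_width: 0.0211
grasp_force: 12.0
```

```bash
python3 - <<'E'
from h import *
o=readout.get_obs();R=o["tool_rot"];print(o["position"],np.degrees(np.arctan2(-R[1][0],-R[0][0])),o["grip_width"])
c="wrist";cal=get_calibration(c);im=read_camera(c)
D=cut_out(c,"battery_box"); print([d["confidence"] for d in D])
m=read_camera("scene");p=proj("scene",[.444,-.15,.07]).astype(int)
b=cv2.resize(m[p[1]-40:p[1]+40,p[0]-40:p[0]+40],(384,384),interpolation=cv2.INTER_CUBIC)
cv2.imwrite("pics/w10.png",cv2.resize(np.hstack([im,b]),(800,343))[:,:,::-1])
E
```

```text
[ 0.44395466 -0.15020861  0.09034583] -11.349930452597059 0.021133542731120027
[0.93]
```

View pics/w10.png

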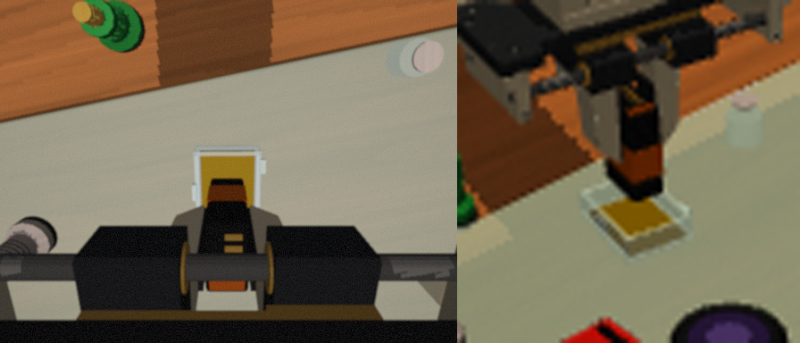

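The battery is squared with the box and centred over it in the wrist view. Lowering.

send_rows(rows=[{"grip":225,"offset":[0,0,8],"turn":0},{"grip":225,"offset":[0,0,17],"turn":0},{"grip":225,"offset":[0,0,24],"turn":0},{"grip":225,"offset":[0,0,27.5],"turn":0},{"grip":225,"offset":[0,0,28.5],"turn":0},{"grip":225,"offset":[0,0,29],"turn":0},{"grip":225,"offset":[0,0,29.5],"turn":0},{"grip":225,"offset":[0,0,29.5],"turn":0}])

```text
time_s: 31.05
position: [0.4441, -0.1506, 0.0612]
tool_rot: [[-0.98, 0.198, 0.0], [0.198, 0.98, -0.0], [-0.0, -0.0, -1.0]]
ft_force: [-0.7, -0.9, -1.1]
grip_width: 0.0214
grasp_force: 12.0
```

send_rows(rows=[{"grip":225,"offset":[0,0,0],"turn":0},{"grip":225,"offset":[0,0,0.3],"turn":0},{"grip":225,"offset":[0,0,0.3],"turn":0},{"grip":225,"offset":[0,0,0.3],"turn":0},{"grip":225,"offset":[0,0,0.3],"turn":0},{"grip":225,"offset":[0,0,0.3],"turn":0},{"grip":225,"offset":[0,0,0.3],"turn":0},{"grip":225,"offset":[0,0,0.3],"turn":0}])

```text
time_s: 31.85
position: [0.4439, -0.1505, 0.0607]
tool_rot: [[-0.98, 0.198, -0.0], [0.198, 0.98, 0.0], [0.0, 0.0, -1.0]]
ft_force: [0.7, -0.0, -1.4]
grip_width: 0.0208
grasp_force: 12.0
```

Not in contact yet (about −1 N of load remains). Creeping down.

send_rows(rows=[{"grip":225,"offset":[0,0,0.3],"turn":0},{"grip":225,"offset":[0,0,0.5],"turn":0},{"grip":225,"offset":[0,0,0.5],"turn":0},{"grip":225,"offset":[0,0,0.5],"turn":0},{"grip":225,"offset":[0,0,0.5],"turn":0},{"grip":225,"offset":[0,0,0.5],"turn":0},{"grip":225,"offset":[0,0,0.5],"turn":0},{"grip":225,"offset":[0,0,0.5],"turn":0}])

```text
time_s: 32.65
position: [0.4439, -0.1505, 0.0605]
tool_rot: [[-0.98, 0.198, 0.0], [0.198, 0.98, -0.0], [-0.0, -0.0, -1.0]]
ft_force: [-0.9, 0.7, 5.1]
grip_width: 0.0207
grasp_force: 12.0
```

send_rows(rows=[{"grip":195,"offset":[0,0,0],"turn":0},{"grip":170,"offset":[0,0,0],"turn":0},{"grip":150,"offset":[0,0,0],"turn":0},{"grip":130,"offset":[0,0,0],"turn":0},{"grip":120,"offset":[0,0,-10],"turn":0},{"grip":110,"offset":[0,0,-40],"turn":0},{"grip":100,"offset":[0,0,-85],"turn":0},{"grip":80,"offset":[0,0,-130],"turn":0}])

```text
time_s: 33.45
position: [0.4432, -0.1503, 0.1919]
tool_rot: [[-0.98, 0.197, -0.001], [0.197, 0.98, 0.0], [0.001, 0.0, -1.0]]
ft_force: [1.5, -0.4, 0.4]
grip_width: 0.06
grasp_force: 0.0
```

send_rows(rows=[{"grip":60,"offset":[-6,-30,-30],"turn":-4},{"grip":60,"offset":[-14,-70,-37],"turn":-8},{"grip":60,"offset":[-22,-110,-37],"turn":-11.4},{"grip":60,"offset":[-28,-138,-37],"turn":-11.4},{"grip":60,"offset":[-30,-147,-37],"turn":-11.4},{"grip":60,"offset":[-30,-147,-37],"turn":-11.4},{"grip":60,"offset":[-30,-147,-37],"turn":-11.4},{"grip":60,"offset":[-30,-147,-37],"turn":-11.4}])

```text
time_s: 34.25
position: [0.4447, -0.2984, 0.2272]
tool_rot: [[-1.0, -0.003, -0.0], [-0.003, 1.0, 0.001], [0.0, 0.001, -1.0]]
ft_force: [-0.3, -0.2, -0.2]
grip_width: 0.0704
grasp_force: 0.0
```

```bash
cat >> h.py <<'E'
S["foot_center"]=[(.017,.03),(.017,.046),(.011,.078),(.005,.096)]
E
python3 - <<'E'
from h import *
o=readout.get_obs();print(o["position"],o["tool_rot"].round(3).tolist())
c="wrist";cal=get_calibration(c);im=read_camera(c);cr=im[:,:,::-1].copy()
r=fitn(c,"foot_center",[.456,-.31],cal)
if r is not None: cv2.polylines(cr,[np.round(hull(c,r[0],S["foot_center"],cal)).astype(np.int32)],True,(0,255,0),1)
print([(d["confidence"],np.round(d["centre"]),ray(c,*d["centre"],.063,cal).round(4)) for d in mark_of(c,"foot_center")])
D=cut_out(c,"battery_center")
print(len(D))
for d in D[:1]:
    d3=(.038,.021,.034,.096);b=fitbox(c,d["pixels"],[.444,-.15,-.2],*d3,cal);print(b)
    cv2.polylines(cr,[np.round(cuboid(c,[b[0][0],b[0][1],np.radians(b[0][2])],*d3,cal)).astype(np.int32)],True,(0,255,0),1)
cv2.imwrite("pics/w11.png",cr)
E
```

```text
[ 0.44469268 -0.29844946  0.22717192] [[-1.0, -0.003, -0.0], [-0.003, 1.0, 0.001], [0.0, 0.001, -1.0]]
wrist foot_center 0.64 [ 0.4557 -0.3096] [-1.1  1.1 -0.5  0.5]
[(0.84, array([ 29., 204.]), array([ 0.3208, -0.3413,  0.063 ])), (0.77, array([176., 240.]), array([ 0.4524, -0.3111,  0.063 ])), (0.64, array([ 31., 354.]), array([ 0.3219, -0.2121,  0.063 ]))]
1
(array([  0.4441,  -0.1513, -13.8001]), np.float64(0.9313103301157272))
```

View pics/w11.png

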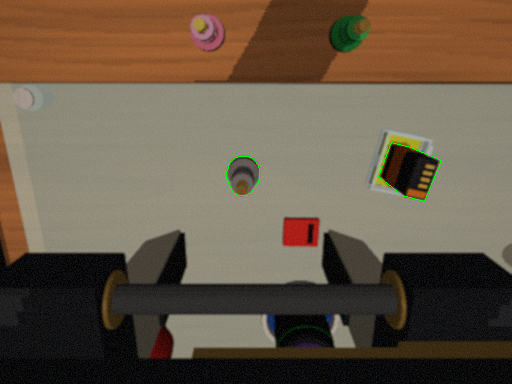

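The wrist view shows the battery standing square in the box at (410,170), and the steel foot at (243,176), the only steel one (pink and green are at the top, off the shelf). Grasping it.

send_rows(rows=[{"grip":80,"offset":[-6,-5,20],"turn":0},{"grip":100,"offset":[-11.5,-9.5,55],"turn":0},{"grip":110,"offset":[-11.5,-9.5,95],"turn":0},{"grip":110,"offset":[-11.5,-9.5,135],"turn":0},{"grip":110,"offset":[-11.5,-9.5,163],"turn":0},{"grip":110,"offset":[-11.5,-9.5,175],"turn":0},{"grip":110,"offset":[-11.5,-9.5,178],"turn":0},{"grip":110,"offset":[-11.5,-9.5,178],"turn":0}], force=12)

```text
time_s: 35.25
position: [0.4565, -0.3102, 0.0499]
tool_rot: [[-1.0, -0.0, 0.001], [-0.0, 1.0, -0.0], [-0.001, -0.0, -1.0]]
ft_force: [0.4, -0.0, 0.2]
grip_width: 0.0518
grasp_force: 0.0
```

send_rows(rows=[{"grip":140,"offset":[0,0,0],"turn":0},{"grip":160,"offset":[0,0,0],"turn":0},{"grip":180,"offset":[0,0,0],"turn":0},{"grip":195,"offset":[0,0,0],"turn":0},{"grip":210,"offset":[0,0,0],"turn":0},{"grip":225,"offset":[0,0,0],"turn":0},{"grip":225,"offset":[0,0,0],"turn":0},{"grip":225,"offset":[0,0,0],"turn":0}])

```text
time_s: 36.05
position: [0.4561, -0.3102, 0.0497]
tool_rot: [[-1.0, -0.0, 0.0], [-0.0, 1.0, -0.0], [-0.0, -0.0, -1.0]]
ft_force: [0.3, 0.7, 5.3]
grip_width: 0.0213
grasp_force: 12.0
```

send_rows(rows=[{"grip":225,"offset":[0,0,-8],"turn":0},{"grip":225,"offset":[0,0,-35],"turn":0},{"grip":225,"offset":[0,0,-70],"turn":0},{"grip":225,"offset":[-10,12,-90],"turn":0},{"grip":225,"offset":[-28,35,-90],"turn":0},{"grip":225,"offset":[-50,63,-90],"turn":0},{"grip":225,"offset":[-75,94,-90],"turn":0},{"grip":225,"offset":[-100,125,-90],"turn":0}])

```text
time_s: 36.85
position: [0.5562, -0.1841, 0.1395]
tool_rot: [[-1.0, 0.001, -0.0], [0.001, 1.0, -0.0], [0.0, -0.0, -1.0]]
ft_force: [-0.1, -0.7, -0.9]
grip_width: 0.022
grasp_force: 12.0
```

send_rows(rows=[{"grip":225,"offset":[-25,31,0],"turn":0},{"grip":225,"offset":[-50,62,0],"turn":0},{"grip":225,"offset":[-68,84,0],"turn":0},{"grip":225,"offset":[-76,93.5,0],"turn":0},{"grip":225,"offset":[-76,93.5,0],"turn":0},{"grip":225,"offset":[-76,93.5,15],"turn":0},{"grip":225,"offset":[-76,93.5,35],"turn":0},{"grip":225,"offset":[-76,93.5,45],"turn":0}])

```text
time_s: 37.65
position: [0.6288, -0.0944, 0.0916]
tool_rot: [[-1.0, 0.003, -0.004], [0.003, 1.0, -0.001], [0.004, -0.001, -1.0]]
ft_force: [-0.5, 0.6, -0.7]
grip_width: 0.0213
grasp_force: 12.0
```

```bash
python3 - <<'E'
from h import *
o=readout.get_obs();print(o["position"])
c="wrist";cal=get_calibration(c);im=read_camera(c)
m=read_camera("scene");p=proj("scene",[.632,-.0915,.08]).astype(int)
b=cv2.resize(m[p[1]-40:p[1]+40,p[0]-40:p[0]+40],(384,384),interpolation=cv2.INTER_CUBIC)
cv2.imwrite("pics/w12.png",cv2.resize(np.hstack([im,b]),(800,343))[:,:,::-1])
E
```

```text
[ 0.62881698 -0.09435285  0.09155765]
```

View pics/w12.png

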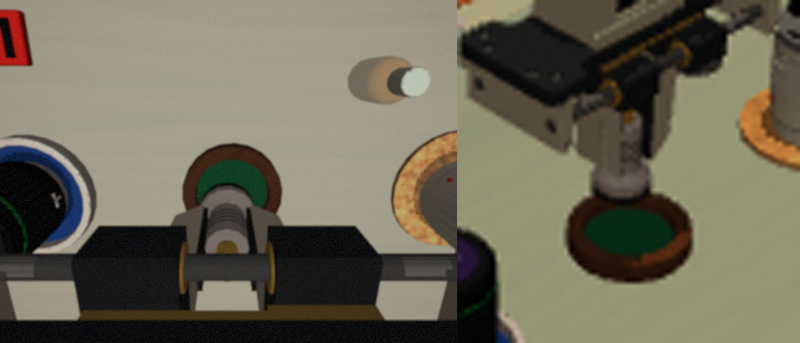

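The foot hangs over the green well, concentric with it. Lowering.

send_rows(rows=[{"grip":225,"offset":[0,0,0],"turn":0},{"grip":225,"offset":[0,0,10],"turn":0},{"grip":225,"offset":[0,0,22],"turn":0},{"grip":225,"offset":[0,0,32],"turn":0},{"grip":225,"offset":[0,0,36],"turn":0},{"grip":225,"offset":[0,0,37.5],"turn":0},{"grip":225,"offset":[0,0,38],"turn":0},{"grip":225,"offset":[0,0,38],"turn":0}])

```text
time_s: 38.55
position: [0.6321, -0.0915, 0.0564]
tool_rot: [[-1.0, -0.0, 0.001], [-0.0, 1.0, -0.0], [-0.001, -0.0, -1.0]]
ft_force: [0.3, -0.4, -1.3]
grip_width: 0.0216
grasp_force: 12.0
```

send_rows(rows=[{"grip":225,"offset":[0,0,0.3],"turn":0},{"grip":225,"offset":[0,0,0.6],"turn":0},{"grip":225,"offset":[0,0,0.8],"turn":0},{"grip":225,"offset":[0,0,0.8],"turn":0},{"grip":225,"offset":[0,0,0.8],"turn":0},{"grip":225,"offset":[0,0,0.8],"turn":0},{"grip":225,"offset":[0,0,0.8],"turn":0},{"grip":225,"offset":[0,0,0.8],"turn":0}])

```text
time_s: 39.35
position: [0.6321, -0.0916, 0.0558]
tool_rot: [[-1.0, -0.0, 0.001], [-0.0, 1.0, -0.0], [-0.001, -0.0, -1.0]]
ft_force: [-0.9, 0.0, 4.4]
grip_width: 0.0215
grasp_force: 12.0
```

In contact. Releasing, backing off, and checking everything.

send_rows(rows=[{"grip":195,"offset":[0,0,0],"turn":0},{"grip":170,"offset":[0,0,0],"turn":0},{"grip":150,"offset":[0,0,0],"turn":0},{"grip":130,"offset":[0,0,0],"turn":0},{"grip":120,"offset":[0,0,-10],"turn":0},{"grip":110,"offset":[0,0,-45],"turn":0},{"grip":100,"offset":[0,0,-95],"turn":0},{"grip":80,"offset":[0,0,-145],"turn":0}])

```text
time_s: 40.15
position: [0.6311, -0.0914, 0.2019]
tool_rot: [[-1.0, -0.0, -0.001], [-0.0, 1.0, 0.0], [0.001, 0.0, -1.0]]
ft_force: [1.2, -0.1, 0.3]
grip_width: 0.06
grasp_force: 0.0
```

send_rows(rows=[{"grip":60,"offset":[40,0,-30],"turn":0},{"grip":60,"offset":[80,0,-50],"turn":0},{"grip":60,"offset":[120,0,-60],"turn":0},{"grip":60,"offset":[150,0,-60],"turn":0},{"grip":60,"offset":[150,0,-60],"turn":0},{"grip":60,"offset":[150,0,-60],"turn":0},{"grip":60,"offset":[150,0,-60],"turn":0},{"grip":60,"offset":[150,0,-60],"turn":0}])

```text
time_s: 40.95
position: [0.4827, -0.0914, 0.2603]
tool_rot: [[-1.0, -0.001, 0.0], [-0.001, 1.0, 0.0], [-0.0, 0.0, -1.0]]
ft_force: [-0.7, -0.3, -0.2]
grip_width: 0.0701
grasp_force: 0.0
```

```bash
python3 - <<'E'
from h import *
m=read_camera("scene");cv2.imwrite("pics/s13.png",cv2.resize(m[110:320,150:430,::-1],(800,600),interpolation=cv2.INTER_CUBIC))
print(readout.get_obs()["position"],readout.get_obs()["time_s"])
E
```

```text
[ 0.4825349  -0.09137745  0.26014087] 41.0
```

View pics/s13.png

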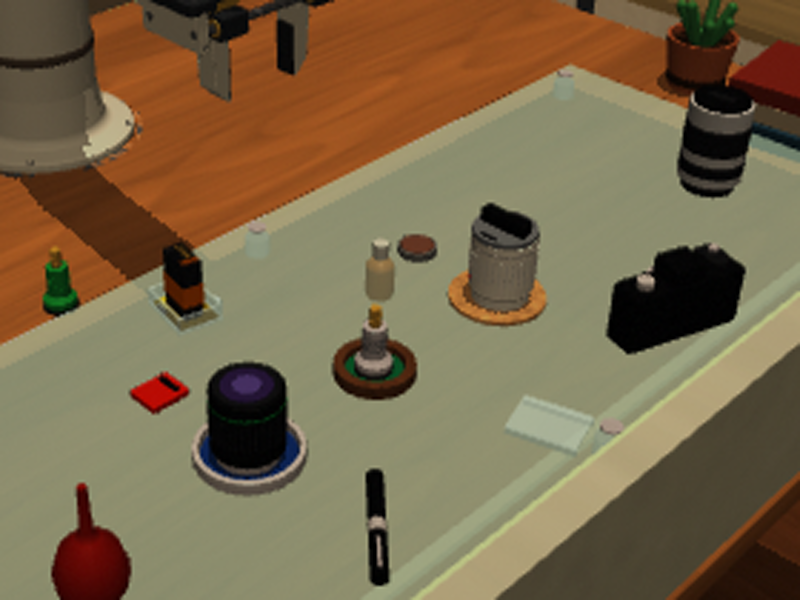

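All five parts stand upright in their places, and the other gear has not moved. Handing in.

```bash
python3 -c "
from cell import *
print(hand_in())"
```

```text
the job is handed in; nothing more can be done
None
```

The job is handed in at about 41 s of the 141 s allowed: lens, mug, lid, battery and foot all stand upright in their places in the final picture, other gear unmoved, with the mug about 3 mm off the coaster's exact centre; the hand-in returned no verdict.

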